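# Close the spray booth with the hook pole

## Robot

A 6-joint arm with a two-finger parallel gripper is mounted at the origin on the work surface. World frame = base frame: x ahead of the robot, y to its left, z up, the work surface at z = 0. Lengths are in mm, angles in rad, forces in N, time in s.
With the tool pointing down it reaches from about 350 to 975 mm from the base axis. Payload 7.1 kg.
Tool frame: the origin (TCP) lies midway between the tips of the shut fingers; the grasp point (between the pads) lies 19 mm behind it; z points along the fingers, y is the line along which they close (so a half turn about z gives the same grasp; the last joint's range is limited). The gripper opens to 88 mm and grips with 3 to 60 N. Pads are 20 mm wide; open, the fingers measure 115 mm over their backs; the gripper's body (75 mm by 178 mm) begins 61 mm behind the grasp point.
Start: joints at [1.278, 0.423, 1.63, -0, 1.089, -0.019], TCP at [168.963, 601.711, 222.675] pointing down, gripper open.
Joint ranges: [-3, 3], [-0.9, 2.11], [0.09, 2.58], [-1.31, 4.45], [0.11, 2.69], [-2.54, 2.54]. Speed limits (rad/s): [2.39, 2.39, 3.01, 3.14, 3.14, 3.14].

## Interface

Orientations are given as a rotation vector (axis times angle).
In Python, from workcell import ctrl gives the robot as it stands.
- The arm moves only by the shell command python3 -m inch 'ROWS' [OPENING]. ROWS is JSON, a list of rows, each an object with "xyz": the shift along the tool's x, y, z in mm, a list of three; "rot": the turn, a rotation vector about the tool's x, y, z in rad, a list of three. In form: [{"xyz": [dx, dy, dz], "rot": [ax, ay, az]}, ...]. A call has 1 to 12 rows; each row is the pose to reach, as a shift and turn from the pose commanded when the call began, along the tool's axes at that moment; what a row does not reach only later rows make up. A row lasts 1/12 s, in which the tool goes at most 41.7 mm and 7.16 degrees, less where a joint would pass 70% of its speed; a pose out of reach is approached as far as the arm can. A call with a gripper value outside its range is refused whole. OPENING is the closure in counts, from 0 (fully open) to 255 (shut), set as the call begins (- or left out, the last holds). The fingers move at their own pace and stop on an object; the grip force is fixed at half the most. Time passes only in rows, so rows that repeat a pose let the fingers close. It gives the time, the measured TCP pose, the force, the opening and the grip force at its end, in the units of the state.
- ctrl.get_obs(): the state, without advancing time (a new reading comes with each control period).
- ctrl.get_image(name): name is "side" or "top" or "wrist"; returns the picture (384x512x3 uint8, red, green, blue); there is no depth.
- ctrl.camera_model(name): a dict with "fx", "fy", "cx", "cy" (pixels), "position" and "attitude" of the camera in the world. Camera axes: x right, y up, looking along -z (the intrinsics and any distortion apply to the point x, -y, -z); pixel columns grow to the right and rows downward; lengths in mm; the calibration is good to about 2 mm. A picture is of the moment at which its call begins: read the wrist's pose just before it. camera_model takes no time and is no camera call; for the wrist camera it gives the pose at the moment of the call.
- ctrl.close_job(): hands the job in; it is judged then, once.
The state is a dict: "t": time; "qpos": joint angles; "qvel": joint speeds; "joint_torque": joint torques, N m; "ee_pos": TCP position; "orientation": TCP orientation; "ft_force": force on the tool from outside, world axes, zero at the start; "moment": the same for the moment, N m; "width": finger opening in mm; "grasp_force": force on a finger pad.
Only numpy, scipy, OpenCV 4.12 (cv2) and the standard library are available. Lean on these libraries where they do the work, as an engineer would, in place of code of your own. Each camera call takes 0.05 s, during which the arm holds its last target. There are 200 camera calls.

## Task

Take the hook pole from its wooden cradle, catch its hook in the ring high on the spray booth's sloping sash, and pull the sash gently down the slope until it has clicked past its ball catch and is fully home. Then unhook and lay the pole back in its cradle just as you found it, hook end up and prong underneath. Move the sash with the pole only, keeping the gripper off the booth and pulling or pressing no harder than needed (never over 24 N), and leave the sash shut and the jars, cup, dish and vial undisturbed.

Things in the scene. Friction and masses are not known exactly. Their poses are not given: they have to be found in the camera images.
- pole: Hook pole, rigid, 0.22 kg. Origin on its axis at the middle of the wooden handle (x -60 to +60 mm, 20 mm wide in y, 24 mm high in z). +x runs to the hook: a brass collar, then a round steel shaft, 10 mm thick, to x=167 mm, where a prong bends off to -z. It starts in the cradle sloping 30 deg up to the hook, which points away from the robot with the prong on the underside.
- hook (a point): Point on the pole's prong, at (164.5,0,-8) mm in the pole's frame; axes as the pole's. The prong is 7 mm thick; its centre line leans back from (167,0,0) to (159,0,-26) mm, with a rounded end 3.5 mm beyond.
- cradle: Fixed dark wooden stand, left or right of the booth. Origin on the table under the resting handle's middle; x level, towards the hook end. Base 210 x 60 mm. Two open notches with flaring cheeks, 10 mm thick, about 3 mm play each side, hold the handle 45 mm behind its middle and the shaft 95 mm before it; a small stop stands behind the handle's butt. The handle's middle is free for the fingers.
- rest (a point): Where the pole's origin lies when it rests in the cradle: 100 mm above the cradle's origin. Axes are those the resting pole has: x along it up to the hook end, 30 deg above level; z square to it, upward.
- ring (a point): Centre of the steel ring on the sash: inner diameter 24 mm, bar 6 mm thick, its plane parallel to the sash and 34 mm off the frame's face, its stem on the up-slope side. Axes: x up the slope, away from the robot (30 deg above level), y across, z out of the sash's face (up and towards the robot). Moves along -x with the closing sash.
- seat (a point): Fixed to the sash: where the pole's point hook lies when the pole is parallel to the slope (axes as the ring's), its shaft resting on the ring and the prong drawn back against the ring's lower inner rim: at (-8.5,0,0) mm in the ring's frame. The shaft's axis is then 8 mm above the ring's plane. To enter, the prong comes along -z with point hook about over the ring's centre.
- sash (a joint): How far the sash has come down its slope, m: 0 fully up, 0.100 fully home at a hard stop; starts at 0 to 0.03. Sash 190 mm along the slope, 248 mm wide, about 0.5 kg. It stays where left; sliding it down takes about 2 to 6 N. From 9 to 2 mm before the stop a sprung ball catch resists with up to about 12 N more (13 to 18 N in all), then snaps over and holds the sash against the stop.
- booth: White bench spray booth, fixed, 340 mm deep, 300 mm wide, 282 mm high at the back. Origin on the table at the middle of its front edge; x to its back. The front sill is 112 mm high; above it the open front slopes back at 30 deg from 120 mm high at x=0 to 275 mm at x=270 mm, between aluminium guide rails in which the clear, metal-framed sash slides.
- tub: Clear plastic tub of tools, fixed, 220 x 120 mm, 60 mm high, on the side of the booth where the cradle is not. Origin under its middle.
- jar_a: Glaze jar, 64 mm across, 55 mm high, black lid; between robot and booth. Origin under its middle.
- jar_b: Glaze jar like jar_a, far right, beside the booth.
- jar_c: Glaze jar like jar_a, far left, beside the booth.
- cup: Open plastic cup, 80 mm across the rim, 100 mm high; in front of the booth, to the left. Origin under its middle.
- dish: Small open dish, 64 mm across, 35 mm high; in front of the booth. Origin under its middle.
- vial: Small black vial, 28 mm across, 38 mm high; far right. Origin under its middle.
Things that resemble listed ones, but are neither listed nor needed, are in the scene too. There is more than one size of the pole; the job needs the larger.

How it is judged (in metres and radians):
On the way, in this order (a step that is already met when the one before it is completed fails the run):
1. the pole's prong is in the ring (distance between hook and ring below 0.013 m), for 0.2 s.
2. the sash is fully home, drawn there with the prong in the ring (value of joint sash above 0.096 m and distance between hook and ring below 0.018 m), for 0.2 s.
At the end, for the whole second after the job is handed in: The sash is within 4 mm of its stop; the pole lies still in its cradle, its origin within 20 mm of the rest point, its line within 0.1 rad of the cradle's, hook end up and forward as at the start, prong on the underside (its up axis within 0.25 rad of the rest point's) (value of joint sash above 0.096 m and distance between pole and rest below 0.02 m and angle between the x axis of pole and the x axis of rest, either way round below 0.1 rad and angle between the z axis of pole and the z axis of rest, either way round below 0.25 rad and angle between pole's own z axis and vertical below 0.8 rad and x of hook in the frame of rest above 0.1 m and linear speed of pole below 0.02 m/s); the robot touches nothing.
It fails at once if the pole presses or pulls on the booth, its sash or ring with more than 24 N (contact force between pole and booth above 24 N).
It fails at once if the robot itself touches the booth or its sash (more than 2 N) (contact force between any of the fingers, the arm and booth above 2 N).
It fails at once if a jar, the cup, the dish or the vial is pushed more than 20 mm or tipped (distance of any of jar_a, jar_b, jar_c, cup, dish, vial from where it was at the start of the episode above 0.02 m or angle between any of jar_a, jar_b, jar_c, cup, dish, vial's own z axis and vertical above 0.5 rad).
It also fails if it takes over 72 s, if anything falls off the work surface, if the arm or the gripper's body presses on something with over 40 N, if the wrist force passes 120 N, or if a joint passes its speed limit or range.

## Working session

There is one attempt and no reset: what is moved stays moved. The work goes in short steps, Python scripts to look and compute and a shell command to move; the robot and the scene stay as the last step left them, time stands still between calls to the robot, and variables do not carry over. Pictures are saved under pics/ and viewed, at most 10 in all, crops included, and the job is handed in when it is done.

```bash
mkdir -p pics; ls
python3 - <<'E'
from workcell import ctrl
import cv2,numpy as np
o=ctrl.get_obs();print({k:np.round(v,3).tolist() for k,v in o.items()})
ims=[]
for n in("top","side","wrist"):
    m=ctrl.camera_model(n);print(n,{k:(np.round(v,3).tolist() if not isinstance(v,str) else v) for k,v in m.items()})
    im=ctrl.get_image(n)[:,:,::-1];cv2.imwrite(f"pics/{n}0.png",im)
    cv2.imwrite(f"pics/{n}0b.png",cv2.resize(im,(800,600)))
E
```

```text
pics
{'t': 0.0, 'qpos': [1.278, 0.424, 1.631, -0.0, 1.089, -0.019], 'qvel': [-0.001, -0.001, 0.0, -0.0, -0.001, 0.0], 'joint_torque': [-0.003, -54.462, -27.365, 0.064, 0.023, -0.0], 'ee_pos': [168.832, 601.203, 221.903], 'orientation': [-0.429, -3.112, 0.002], 'ft_force': [0.246, 0.594, 0.118], 'moment': [-0.022, -0.004, 0.032], 'grasp_force': 0.0, 'width': 87.755}
top {'fx': 398.331, 'fy': 398.331, 'cx': 255.55, 'cy': 194.315, 'position': [390.911, -30.571, 1563.085], 'attitude': [0.058, -0.028, -1.589]}
side {'fx': 415.814, 'fy': 415.814, 'cx': 257.184, 'cy': 195.063, 'position': [6.399, -963.85, 937.108], 'attitude': [0.932, -0.23, -0.396]}
wrist {'fx': 301.218, 'fy': 301.218, 'cx': 255.131, 'cy': 191.31, 'position': [96.009, 623.366, 384.842], 'attitude': [-0.24, -0.179, 1.289]}
```

View pics/top0b.png

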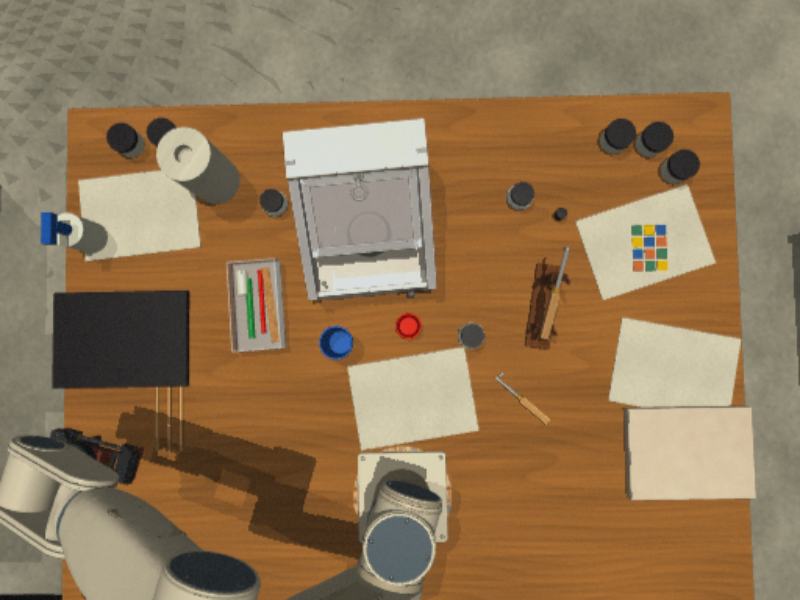

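View pics/side0b.png

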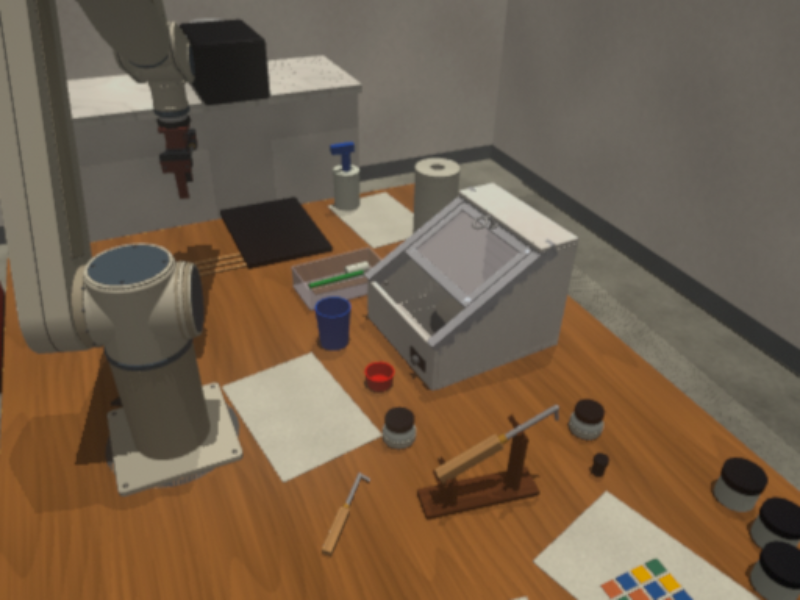

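The top view (800x600) shows two poles. One sits in the dark cradle at (553,300), and a smaller one lies on the table at (522,398). The cradled pole is longer and slopes up in its stand, so it is the one meant. The ring is at (359,185) in the top view and about (482,222) in the side view. I'll enlarge both to confirm.

Run:
```python
import cv2,numpy as np
t=cv2.imread('pics/top0.png');s=cv2.imread('pics/side0.png')
def c(im,x,y,w,h): return cv2.resize(im[y:y+h,x:x+w],(400,300),interpolation=cv2.INTER_CUBIC)
# scale 5 -> 80x60 ; 4 ->100x75
A=c(t,310,150,100,75);B=c(s,265,245,100,75);C=c(t,190,95,80,60);D=c(s,270,115,80,60)
cv2.imwrite('pics/crop1.png',np.vstack([np.hstack([A,B]),np.hstack([C,D])]))
```

```text
(no output)
```

View pics/crop1.png

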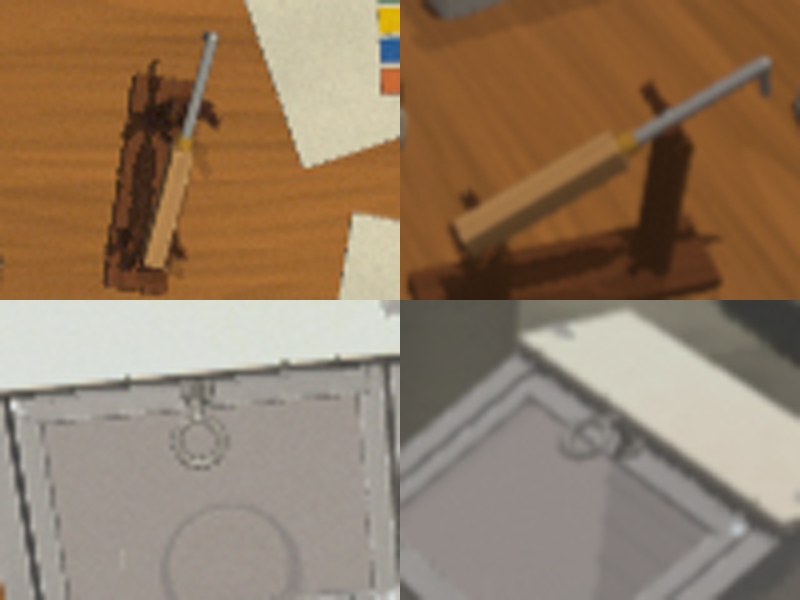

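The crop shows the cradled pole with a wooden handle, brass collar, steel shaft and downward prong. The other pole, at top (522,398), is about half as long and lies flat, so I'll use the cradled one. The ring centre is at top (230,123) and side (307,142) in native pixels. Next I'll triangulate.

```bash
cat > h.py <<'E'
import numpy as np
from scipy.spatial.transform import Rotation as R
def ray(m,uv):
    d=np.array([(uv[0]-m['cx'])/m['fx'],-(uv[1]-m['cy'])/m['fy'],-1.]);d=R.from_rotvec(m['attitude']).apply(d)
    return np.array(m['position'],float),d/np.linalg.norm(d)
def plane(m,uv,z):
    p,d=ray(m,uv);return p+d*(z-p[2])/d[2]
def tri(rs):
    A=sum(np.eye(3)-np.outer(d,d) for p,d in rs);b=sum((np.eye(3)-np.outer(d,d))@p for p,d in rs)
    x=np.linalg.solve(A,b);return x,[np.linalg.norm(np.cross(x-p,d)) for p,d in rs]
E
python3 - <<'E'
from h import *
from workcell import ctrl
np.set_printoptions(precision=1,suppress=True)
T=ctrl.camera_model('top');S=ctrl.camera_model('side')
k=.4
P={}
for n,a,b in (('butt',(348.75,216.25),(281.5,304)),('collar',(356,185.75),(321.75,280.75)),('tip',(362.5,159.25),(356.5,260.5)),('ring',(230,123.4),(307,142.4))):
    x,e=tri([ray(T,np.array(a)-k),ray(S,np.array(b)-k)]);P[n]=x;print(n,x,np.round(e,1))
d=P['tip']-P['butt'];print('len',np.linalg.norm(d),'elev',np.degrees(np.arcsin(d[2]/np.linalg.norm(d))),'yaw',np.degrees(np.arctan2(d[1],d[0])))
for nm,z,pts in (('panel front',277,((190,113.4),(270,106))),('panel back',282,((283*.64,132*.64),(424*.64,119*.64)))):
    a,b=[plane(T,q,z) for q in pts];print(nm,a,b,'yaw',np.degrees(np.arctan2(-(a-b)[0],(a-b)[1])))
for n,uv,z in(('jar_a',(471,330),55),('dish',(408,325),35),('cup',(337,341),100),('jar_b',(520,190),55),('vial',(560,213),38)):
    print(n,plane(T,np.array(uv)*.64,z))
E
```

```text
butt [ 386.5 -345.5   78. ] [1.2 1.2]
collar [ 494.  -362.1  134.6] [0.1 0.1]
tip [ 582.8 -376.4  184.6] [0.9 0.9]
ring [694.5  74.2 282.2] [0.6 0.6]
len 225.52626621820633 elev 28.22524778982625 yaw -8.943018664654293
panel front [731.2 204.  277. ] [749.5 -58.8 277. ] yaw 3.9890370114325444
panel back [826.7 231.4 282. ] [846.9 -65.1 282. ] yaw 3.906249774173702
jar_a [ 406.1 -174.1   55. ]
dish [421.4 -22.   35. ]
cup [385.7 145.3 100. ]
jar_b [ 745.4 -301.8   55. ]
vial [ 689.8 -401.3   38. ]
```

```bash
cat >> h.py <<'E'
from workcell import ctrl
np.set_printoptions(precision=3,suppress=True)
def slope(yaw,el=30):  # frame: x up slope at yaw, z outward-normal
    return R.from_euler('ZY',[yaw,-el],degrees=True)
TOOL=R.from_euler('x',180,degrees=True)  # tool x = pole x, y=-y, z=-z
def go(g,Rp):  # grasp point g on pole axis, pole orientation -> row
    o=ctrl.get_obs();Rn=R.from_rotvec(o['orientation']);Rt=Rp*TOOL
    tcp=np.array(g)+Rt.apply([0,0,19.])
    print('q',np.array(o['qpos']),'t',o['t']);print('xyz',np.round(Rn.inv().apply(tcp-o['ee_pos']),1).tolist(),'rot',np.round((Rn.inv()*Rt).as_rotvec(),4).tolist())
E
python3 - <<'E'
from h import *
Rp=slope(-9)
go([480,150,380],slope(60,0))
go(np.array([440,-354,100])+Rp.apply([0,0,120]),Rp)
E
```

```text
q [ 1.278  0.424  1.63   0.     1.089 -0.019] t 0.15
xyz [-421.6, -350.5, -138.5] rot [-0.0009, 0.0011, 1.8206]
q [ 1.278  0.424  1.63   0.     1.089 -0.019] t 0.15
xyz [-469.2, -852.2, 35.6] rot [-0.7841, 0.0476, 2.9255]
```

```bash
python3 -m inch '[{"xyz":[-421,-350,-138],"rot":[0,0,1.82]},{"xyz":[-421,-350,-138],"rot":[0,0,1.82]},{"xyz":[-421,-350,-138],"rot":[0,0,1.82]},{"xyz":[-421,-350,-138],"rot":[0,0,1.82]},{"xyz":[-421,-350,-138],"rot":[0,0,1.82]},{"xyz":[-421,-350,-138],"rot":[0,0,1.82]},{"xyz":[-421,-350,-138],"rot":[0,0,1.82]},{"xyz":[-421,-350,-138],"rot":[0,0,1.82]},{"xyz":[-421,-350,-138],"rot":[0,0,1.82]},{"xyz":[-421,-350,-138],"rot":[0,0,1.82]},{"xyz":[-421,-350,-138],"rot":[0,0,1.82]},{"xyz":[-421,-350,-138],"rot":[0,0,1.82]}]'
python3 - <<'E'
from h import *
Rp=slope(-9)
go(np.array([440,-354,100])+Rp.apply([0,0,110]),Rp)
E
```

```text
t: 1.15
ee_pos: [444.6, 200.6, 345.4]
orientation: [-2.441, -1.977, -0.0]
ft_force: [0.9, 0.7, -0.2]
width: 87.4
grasp_force: 0.0
q [0.399 0.085 1.788 0.    1.268 0.608] t 1.15
xyz [-545.9, 65.2, 166.6] rot [-0.3969, 0.4179, 1.481]
```

```bash
python3 -m inch '[{"xyz":[-546,65,60],"rot":[-0.397,0.418,1.481]},{"xyz":[-546,65,60],"rot":[-0.397,0.418,1.481]},{"xyz":[-546,65,60],"rot":[-0.397,0.418,1.481]},{"xyz":[-546,65,60],"rot":[-0.397,0.418,1.481]},{"xyz":[-546,65,100],"rot":[-0.397,0.418,1.481]},{"xyz":[-546,65,120],"rot":[-0.397,0.418,1.481]},{"xyz":[-546,65,140],"rot":[-0.397,0.418,1.481]},{"xyz":[-546,65,166],"rot":[-0.397,0.418,1.481]},{"xyz":[-546,65,166],"rot":[-0.397,0.418,1.481]},{"xyz":[-546,65,166],"rot":[-0.397,0.418,1.481]},{"xyz":[-546,65,166],"rot":[-0.397,0.418,1.481]},{"xyz":[-546,65,166],"rot":[-0.397,0.418,1.481]}]'
python3 -m inch '[{"xyz":[0,0,0],"rot":[0,0,0]},{"xyz":[0,0,0],"rot":[0,0,0]},{"xyz":[0,0,0],"rot":[0,0,0]}]'
python3 - <<'E'
from h import *
Rp=slope(-9)
go(np.array([440,-354,100])+Rp.apply([0,0,110]),Rp)
E
```

```text
t: 2.15
ee_pos: [402.7, -275.2, 210.1]
orientation: [3.004, -0.104, 0.767]
ft_force: [2.0, -0.2, 0.7]
width: 88.0
grasp_force: 0.0
t: 2.4
ee_pos: [403.5, -272.6, 210.4]
orientation: [3.008, -0.093, 0.764]
ft_force: [-0.3, -0.5, 0.4]
width: 87.7
grasp_force: 0.0
q [-0.82   0.113  2.215  0.677  0.524  0.268] t 2.4
xyz [-18.9, 74.0, 27.5] rot [-0.026, 0.0244, 0.0888]
```

```bash
python3 -m inch '[{"xyz":[-10,40,10],"rot":[-0.026,0.024,0.089]},{"xyz":[-19,74,27],"rot":[-0.026,0.024,0.089]},{"xyz":[-19,74,27],"rot":[-0.026,0.024,0.089]},{"xyz":[-19,74,27],"rot":[-0.026,0.024,0.089]},{"xyz":[-19,74,27],"rot":[-0.026,0.024,0.089]},{"xyz":[-19,74,27],"rot":[-0.026,0.024,0.089]}]'
python3 - <<'E'
from h import *
import cv2
Rp=slope(-9)
go(np.array([440,-354,100])+Rp.apply([0,0,110]),Rp)
im=ctrl.get_image('wrist')[:,:,::-1].copy();cv2.imwrite('pics/w1.png',im)
m=ctrl.camera_model('wrist');print(m)
def proj(p):
    q=R.from_rotvec(m['attitude']).inv().apply(np.array(p)-m['position']);return (m['cx']+m['fx']*q[0]/-q[2],m['cy']-m['fy']*q[1]/-q[2])
for x in(-60,60,167):
    u=proj(np.array([440,-354,100])+Rp.apply([x,0,0]));print(x,u);cv2.circle(im,(int(u[0]),int(u[1])),3,(0,0,255),1)
cv2.imwrite('pics/w1b.png',cv2.resize(im,(800,600)))
E
```

```text
t: 2.9
ee_pos: [395.7, -345.7, 180.4]
orientation: [2.986, -0.232, 0.802]
ft_force: [-0.4, 0.8, -0.2]
width: 87.7
grasp_force: 0.0
q [-0.954  0.24   2.164  0.838  0.503  0.071] t 2.9
xyz [-1.2, 1.3, 1.2] rot [0.0, -0.0015, 0.0023]
{'fx': 301.218030302887, 'fy': 301.218030302887, 'cx': 255.1314654057483, 'cy': 191.31005565048235, 'position': array([ 378.91 , -341.397,  359.112]), 'attitude': array([ 0.182, -0.216, -1.716])}
-60 (np.float64(257.5764537558315), np.float64(256.4463535391025))
60 (np.float64(258.30104672749843), np.float64(125.87873463936118))
167 (np.float64(259.127146239739), np.float64(-22.979797674784805))
```

View pics/w1b.png

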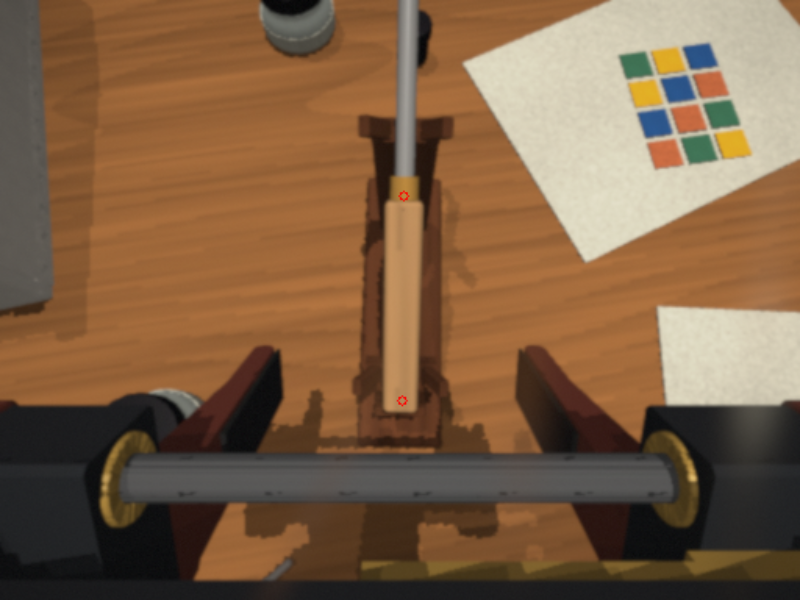

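The wrist view shows the handle centred under the gripper: axis at column 402, butt at row 412, front end at row 201. My estimate is about 3 mm too far towards the hook. I'll descend and grip.

```bash
python3 -m inch '[{"xyz":[-3,1,20],"rot":[0,0,0.008]},{"xyz":[-4,1,45],"rot":[0,0,0.008]},{"xyz":[-4,1,70],"rot":[0,0,0.008]},{"xyz":[-4,1,90],"rot":[0,0,0.008]},{"xyz":[-4,1,102],"rot":[0,0,0.008]},{"xyz":[-4,1,109],"rot":[0,0,0.008]},{"xyz":[-4,1,111],"rot":[0,0,0.008]},{"xyz":[-4,1,111],"rot":[0,0,0.008]},{"xyz":[-4,1,111],"rot":[0,0,0.008]},{"xyz":[-4,1,111],"rot":[0,0,0.008]}]'
python3 -m inch '[{"xyz":[0,0,0],"rot":[0,0,0]},{"xyz":[0,0,0],"rot":[0,0,0]},{"xyz":[0,0,0],"rot":[0,0,0]},{"xyz":[0,0,0],"rot":[0,0,0]},{"xyz":[0,0,0],"rot":[0,0,0]},{"xyz":[0,0,0],"rot":[0,0,0]},{"xyz":[0,0,0],"rot":[0,0,0]},{"xyz":[0,0,0],"rot":[0,0,0]},{"xyz":[0,0,0],"rot":[0,0,0]},{"xyz":[0,0,0],"rot":[0,0,0]}]' 255
python3 - <<'E'
from h import *
o=ctrl.get_obs();print(o['ee_pos'],o['orientation'],o['width'],o['ft_force']);print((o['ee_pos']-R.from_rotvec(o['orientation']).apply([0,0,19])))
E
```

```text
t: 3.78
ee_pos: [446.5, -356.3, 82.3]
orientation: [2.986, -0.247, 0.803]
ft_force: [-0.5, 0.3, -0.8]
width: 87.4
grasp_force: 0.0
t: 4.62
ee_pos: [446.3, -356.4, 81.3]
orientation: [2.987, -0.248, 0.802]
ft_force: [-0.8, 0.8, 0.2]
width: 24.8
grasp_force: 0.0
[ 446.311 -356.365   81.276] [ 2.987 -0.248  0.802] 24.838307572216582 [-0.796  0.847  0.219]
[ 436.92  -354.863   97.724]
```

```bash
python3 -m inch '[{"xyz":[0,0,0],"rot":[0,0,0]},{"xyz":[0,0,0],"rot":[0,0,0]},{"xyz":[0,0,0],"rot":[0,0,0]},{"xyz":[0,0,0],"rot":[0,0,0]},{"xyz":[0,0,0],"rot":[0,0,0]},{"xyz":[0,0,0],"rot":[0,0,0]}]'
python3 - <<'E'
from h import *
o=ctrl.get_obs();np.savez('grasp.npz',p=o['ee_pos'],r=o['orientation']);print(o['ee_pos'],o['orientation'])
E
python3 -m inch '[{"xyz":[0,0,-5],"rot":[0,0,0]},{"xyz":[0,0,-15],"rot":[0,0,0]},{"xyz":[0,0,-30],"rot":[0,0,0]},{"xyz":[0,0,-55],"rot":[0,0,0]},{"xyz":[0,0,-85],"rot":[0,0,0]},{"xyz":[0,0,-120],"rot":[0,0,0]},{"xyz":[0,0,-160],"rot":[0,0,0]},{"xyz":[0,0,-190],"rot":[0,0,0]},{"xyz":[0,0,-200],"rot":[0,0,0]},{"xyz":[0,0,-200],"rot":[0,0,0]},{"xyz":[0,0,-200],"rot":[0,0,0]}]'
python3 - <<'E'
from h import *
import cv2
cv2.imwrite('pics/side1.png',ctrl.get_image('side')[:,:,::-1])
cv2.imwrite('pics/w2.png',ctrl.get_image('wrist')[:,:,::-1])
a=cv2.imread('pics/side1.png');b=cv2.imread('pics/w2.png')
cv2.imwrite('pics/c2.png',np.hstack([cv2.resize(a[100:340,130:450],(400,300)),cv2.resize(b,(400,300))]))
Rb=slope(4)
ring=np.array([694.5,74.2,282])
np.set_printoptions(suppress=True,precision=1)
print(ring+Rb.apply([-164.5-0,0,8+70]))
go(ring+Rb.apply([-164.5-20,0,8+70]),Rb)
E
```

```text
t: 5.12
ee_pos: [446.3, -356.2, 81.3]
orientation: [2.987, -0.248, 0.802]
ft_force: [0.1, 2.1, 1.0]
width: 19.8
grasp_force: 30.0
[ 446.329 -356.187   81.297] [ 2.987 -0.248  0.802]
t: 6.03
ee_pos: [347.3, -340.7, 254.2]
orientation: [2.986, -0.249, 0.802]
ft_force: [-0.6, 0.5, -2.8]
width: 19.8
grasp_force: 30.0
[513.5  61.5 267.3]
q [-1.1  0.1  2.2  0.7  0.7  0.2] t 6.1333
xyz [71.3, -421.4, 57.5] rot [0.1123, 0.0004, -0.2057]
```

View pics/c2.png

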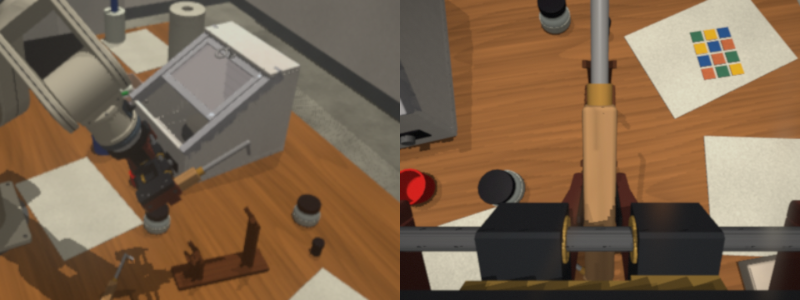

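The side view shows the pole held straight and clear of the cradle. In the wrist view the handle and shaft run straight up the middle, at about column 600 of 800. Next I'll move above the ring.

```bash
python3 -m inch '[{"xyz":[6,-35,0],"rot":[0.11,0,-0.206]},{"xyz":[12,-70,4],"rot":[0.11,0,-0.206]},{"xyz":[18,-105,8],"rot":[0.11,0,-0.206]},{"xyz":[24,-140,14],"rot":[0.11,0,-0.206]},{"xyz":[30,-180,20],"rot":[0.11,0,-0.206]},{"xyz":[36,-220,26],"rot":[0.11,0,-0.206]},{"xyz":[42,-260,32],"rot":[0.11,0,-0.206]},{"xyz":[48,-300,38],"rot":[0.11,0,-0.206]},{"xyz":[54,-340,44],"rot":[0.11,0,-0.206]},{"xyz":[60,-380,50],"rot":[0.11,0,-0.206]},{"xyz":[66,-410,56],"rot":[0.11,0,-0.206]},{"xyz":[71,-421,57],"rot":[0.11,0,-0.206]}]'
python3 -m inch '[{"xyz":[0,0,0],"rot":[0,0,0]},{"xyz":[0,0,0],"rot":[0,0,0]},{"xyz":[0,0,0],"rot":[0,0,0]}]'
python3 - <<'E'
from h import *
import cv2
Rb=slope(4);np.set_printoptions(suppress=True,precision=1)
ring=np.array([694.5,74.2,282])
go(ring+Rb.apply([-164.5-20,0,8+70]),Rb)
ims={}
for n in('top','side','wrist'):
    m=ctrl.camera_model(n);ims[n]=ctrl.get_image(n)[:,:,::-1];cv2.imwrite(f'pics/{n}3.png',ims[n])
    np.save(f'pics/{n}3.npy',m,allow_pickle=True)
D=cv2.resize(ims['side'][95:185,250:370],(400,300),interpolation=2)
C=cv2.resize(ims['top'][90:150,190:270],(400,300),interpolation=2)
cv2.imwrite('pics/c3.png',np.hstack([np.vstack([C,D]),np.vstack([cv2.resize(ims['wrist'][:,:],(400,300)),cv2.resize(ims['wrist'][0:120,175:335],(400,300),interpolation=2)])]))
E
```

```text
t: 7.13
ee_pos: [503.2, 60.3, 239.3]
orientation: [-3.021, -0.108, -0.802]
ft_force: [-0.2, -1.2, -1.7]
width: 20.0
grasp_force: 30.0
t: 7.38
ee_pos: [503.1, 58.4, 239.9]
orientation: [-3.021, -0.109, -0.803]
ft_force: [-0.4, -0.9, -1.7]
width: 19.5
grasp_force: 30.0
q [ 0.1  0.   2.2 -0.1  0.4  1.7] t 7.3833
xyz [2.8, -2.4, 0.6] rot [0.0034, 0.0042, 0.003]
```

View pics/c3.png

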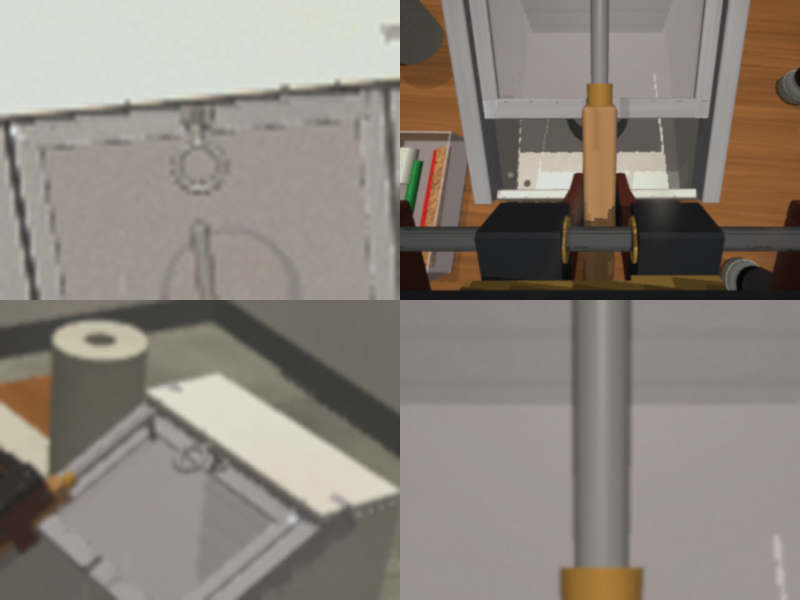

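```bash
cat >> h.py <<'E'
def proj(m,p):
    q=R.from_rotvec(m['attitude']).inv().apply(np.array(p)-m['position']);return np.array((m['cx']+m['fx']*q[0]/-q[2],m['cy']-m['fy']*q[1]/-q[2]))
def pole():
    o=ctrl.get_obs();Rp=R.from_rotvec(o['orientation'])*TOOL;return np.array(o['ee_pos'])+Rp.apply([0,0,19.]),Rp
E
python3 - <<'E'
from h import *
import cv2
T=ctrl.camera_model('top');S=ctrl.camera_model('side')
p,Rp=pole();tip=p+Rp.apply([168,0,0]);e=p+Rp.apply([158.5,0,-29]);ring=np.array([694.5,74.2,282])
print('tip',tip,proj(T,tip),proj(S,tip),'prong end',proj(S,e))
print('tip from top',plane(T,(229.6,134.6),tip[2]))
print('ring px',proj(T,ring),proj(S,ring))
Rb=slope(4);print('ring-hook in slope',Rb.inv().apply(ring-(p+Rp.apply([164.5,0,-8]))))
a=cv2.imread('pics/side3.png')[90:180,240:360]
a=cv2.convertScaleAbs(cv2.resize(a,(800,600),interpolation=cv2.INTER_CUBIC),alpha=2.2,beta=-140)
cv2.imwrite('pics/c4.png',a)
E
```

```text
tip [639.388  66.37  341.379] [230.683 136.26 ] [294.845 129.768] prong end [295.789 137.756]
tip from top [644.66   69.654 341.379]
ring px [229.529 123.196] [306.775 142.04 ]
ring-hook in slope [ 21.91    4.008 -71.192]
```

View pics/c4.png

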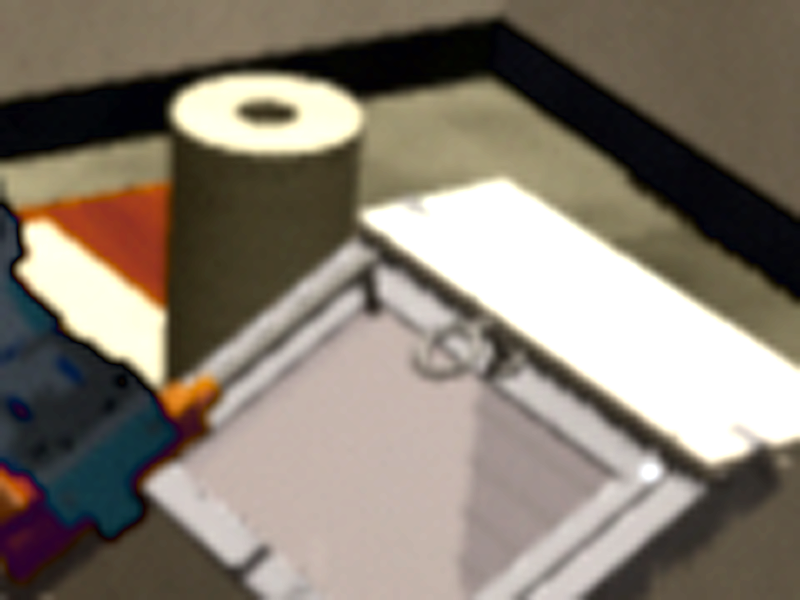

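Run:
```python
from h import *
T=ctrl.camera_model('top');S=ctrl.camera_model('side')
p,Rp=pole();Rb=slope(4)
tip,e=tri([ray(T,(229.6,135.2)),ray(S,(295.3,129.8))]);ring,e2=tri([ray(T,(229.6,123)),ray(S,(307,142.2))])
print(tip,e,ring,e2,'ring-tip in slope',Rb.inv().apply(ring-tip),'-> ring-hook',Rb.inv().apply(ring-tip)+[3,0,-8]+np.array([0,0,16]))
```

```text
[643.279  69.892 338.898] [np.float64(0.015341845879412836), np.float64(0.015341845879331097)] [695.313  74.008 281.324] [np.float64(0.012705125932609113), np.float64(0.01270512593272864)] ring-tip in slope [ 16.415   0.476 -75.957] -> ring-hook [ 19.415   0.476 -67.957]
```

```bash
python3 -m inch '[{"xyz":[10,-1,0],"rot":[0,0,0]},{"xyz":[19,-1,0],"rot":[0,0,0]},{"xyz":[19,-1,10],"rot":[0,0,0]},{"xyz":[19,-1,20],"rot":[0,0,0]},{"xyz":[19,-1,30],"rot":[0,0,0]},{"xyz":[19,-1,36],"rot":[0,0,0]},{"xyz":[19,-1,36],"rot":[0,0,0]},{"xyz":[19,-1,36],"rot":[0,0,0]}]'
python3 - <<'E'
from h import *
import cv2
ims={n:ctrl.get_image(n)[:,:,::-1] for n in('top','side')}
for n in ims: cv2.imwrite(f'pics/{n}5.png',ims[n])
f=lambda a:cv2.resize(a,(400,600),interpolation=cv2.INTER_CUBIC)
cv2.imwrite('pics/c5.png',cv2.convertScaleAbs(np.hstack([f(ims['top'][100:160,210:250]),f(ims['side'][110:170,285:325])]),alpha=1.8,beta=-100))
T=ctrl.camera_model('top');S=ctrl.camera_model('side');p,Rp=pole()
for x,z in((168,0),(164.5,-8),(158.5,-29)):
    q=p+Rp.apply([x,0,z]);print(proj(T,q),proj(S,q))
E
```

```text
t: 8.2
ee_pos: [538.2, 61.0, 219.2]
orientation: [-3.021, -0.106, -0.806]
ft_force: [0.2, 0.3, -3.1]
width: 19.7
grasp_force: 30.0
[229.635 126.711] [302.988 133.113]
[229.853 127.021] [303.011 135.449]
[230.298 126.864] [303.805 140.886]
```

View pics/c5.png

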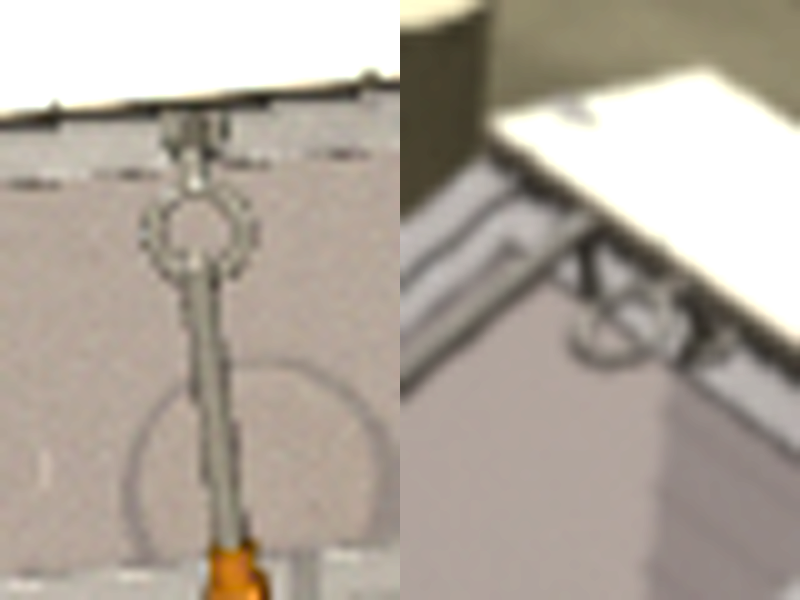

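Top: the shaft tip is at crop (200,258) and the ring centre at (198,230). Side: the prong runs (585,235) to (592,292), just short of the ring, which is centred at (620,330).

Run:
```python
from h import *
T=ctrl.camera_model('top');S=ctrl.camera_model('side');Rb=slope(4)
p,Rp=pole()
tip,e=tri([ray(T,(229.5,125.6)),ray(S,(303.4,132.5))]);ring,e2=tri([ray(T,(229.4,122.6)),ray(S,(306.8,142.3))])
d=Rb.inv().apply(ring-tip);print(tip,e,ring,e2,d,'ring-hook',d+[3,0,8],'kin tip',p+Rp.apply([168,0,0]))
```

```text
[676.684  71.446 322.118] [np.float64(0.7100265956832637), np.float64(0.7100265956831959)] [696.18   75.075 280.333] [np.float64(0.7612601861074825), np.float64(0.7612601861076673)] [ -3.83    2.26  -46.039] ring-hook [ -0.83    2.26  -38.039] kin tip [674.125  70.877 320.591]
```

```bash
python3 -m inch '[{"xyz":[0,-1.5,4],"rot":[0,0,0]},{"xyz":[0,-1.5,8],"rot":[0,0,0]},{"xyz":[0,-1.5,11],"rot":[0,0,0]},{"xyz":[0,-1.5,14],"rot":[0,0,0]},{"xyz":[0,-1.5,14],"rot":[0,0,0]}]'
python3 -m inch '[{"xyz":[0,0,1],"rot":[0,0,0]},{"xyz":[0,0,2],"rot":[0,0,0]},{"xyz":[0,0,3],"rot":[0,0,0]},{"xyz":[0,0,4],"rot":[0,0,0]},{"xyz":[0,0,4],"rot":[0,0,0]},{"xyz":[0,0,4],"rot":[0,0,0]}]'
```

```text
t: 8.72
ee_pos: [545.5, 63.0, 207.7]
orientation: [-3.02, -0.106, -0.809]
ft_force: [-0.2, 0.7, -2.4]
width: 19.8
grasp_force: 30.0
t: 9.22
ee_pos: [547.5, 63.1, 204.8]
orientation: [-3.02, -0.105, -0.81]
ft_force: [-0.6, 0.3, -2.4]
width: 20.3
grasp_force: 30.0
```

```bash
python3 -m inch '[{"xyz":[0,0,1],"rot":[0,0,0]},{"xyz":[0,0,2],"rot":[0,0,0]},{"xyz":[0,0,3],"rot":[0,0,0]},{"xyz":[0,0,4],"rot":[0,0,0]},{"xyz":[0,0,4],"rot":[0,0,0]},{"xyz":[0,0,4],"rot":[0,0,0]}]'
```

```text
t: 9.72
ee_pos: [549.5, 63.2, 201.2]
orientation: [-3.02, -0.105, -0.809]
ft_force: [0.4, -0.1, -2.4]
width: 19.6
grasp_force: 30.0
```

```bash
python3 -m inch '[{"xyz":[0,0,1],"rot":[0,0,0]},{"xyz":[0,0,2],"rot":[0,0,0]},{"xyz":[0,0,3],"rot":[0,0,0]},{"xyz":[0,0,4],"rot":[0,0,0]},{"xyz":[0,0,4],"rot":[0,0,0]},{"xyz":[0,0,4],"rot":[0,0,0]}]'
python3 -m inch '[{"xyz":[0,0,1],"rot":[0,0,0]},{"xyz":[0,0,2],"rot":[0,0,0]},{"xyz":[0,0,3],"rot":[0,0,0]},{"xyz":[0,0,3],"rot":[0,0,0]},{"xyz":[0,0,3],"rot":[0,0,0]}]'
```

```text
t: 10.22
ee_pos: [551.5, 63.3, 197.8]
orientation: [-3.02, -0.105, -0.809]
ft_force: [1.2, 0.6, -1.4]
width: 19.8
grasp_force: 30.0
t: 10.63
ee_pos: [553.0, 63.4, 195.1]
orientation: [-3.02, -0.105, -0.809]
ft_force: [0.1, -0.3, -2.0]
width: 19.7
grasp_force: 30.0
```

```bash
python3 -m inch '[{"xyz":[0,0,1],"rot":[0,0,0]},{"xyz":[0,0,2],"rot":[0,0,0]},{"xyz":[0,0,2],"rot":[0,0,0]},{"xyz":[0,0,2],"rot":[0,0,0]}]'
python3 - <<'E'
from h import *
import cv2
ims={n:ctrl.get_image(n)[:,:,::-1] for n in('top','side')}
for n in ims: cv2.imwrite(f'pics/{n}6.png',ims[n])
f=lambda a:cv2.resize(a,(400,600),interpolation=cv2.INTER_CUBIC)
cv2.imwrite('pics/c6.png',cv2.convertScaleAbs(np.hstack([f(ims['top'][100:160,210:250]),f(ims['side'][110:170,285:325])]),alpha=1.8,beta=-100))
E
```

```text
t: 10.97
ee_pos: [554.0, 63.5, 193.5]
orientation: [-3.02, -0.105, -0.81]
ft_force: [-0.1, -0.1, -1.9]
width: 20.1
grasp_force: 30.0
```

View pics/c6.png

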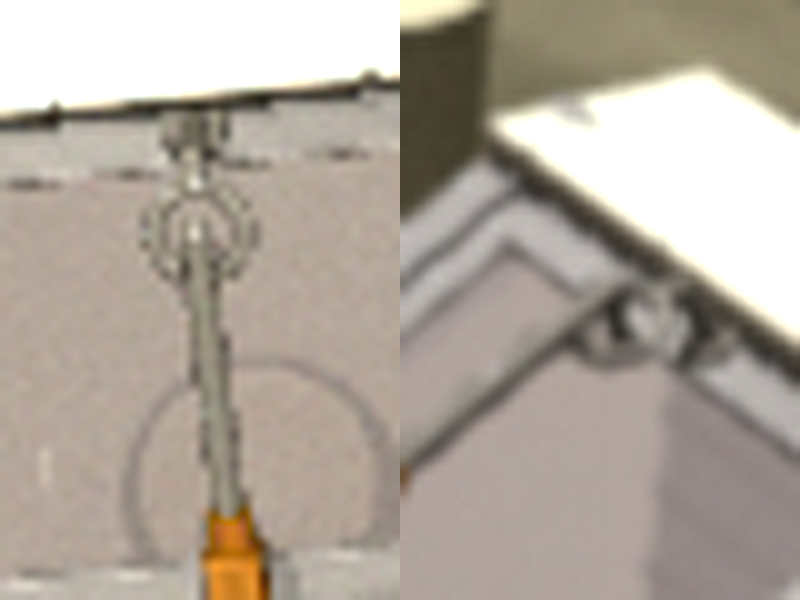

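Top: the tip sits over the ring centre, at crop (198,230). Side: the prong has passed down into the ring, with the shaft end at (620,290). I'll let it down a little more, then check the direction before pulling.

```bash
python3 -m inch '[{"xyz":[0,0,1],"rot":[0,0,0]},{"xyz":[0,0,2],"rot":[0,0,0]},{"xyz":[0,0,2],"rot":[0,0,0]},{"xyz":[0,0,2],"rot":[0,0,0]}]'
python3 - <<'E'
from h import *
p,Rp=pole();x=Rp.apply([1,0,0]);print('el',np.degrees(np.arcsin(x[2])),'yaw',np.degrees(np.arctan2(x[1],x[0])))
print('100mm downslope in tool axes',(Rp*TOOL).inv().apply(slope(4).apply([-100,0,0])))
E
```

```text
t: 11.4
ee_pos: [555.0, 63.6, 191.7]
orientation: [-3.02, -0.105, -0.809]
ft_force: [-0.5, -0.3, -2.6]
width: 19.5
grasp_force: 30.0
el 30.001281163066135 yaw 4.07905929826478
100mm downslope in tool axes [-100.      -0.119   -0.003]
```

```bash
python3 -m inch '[{"xyz":[-1.5,0,0],"rot":[0,0,0]},{"xyz":[-3,0,0],"rot":[0,0,0]},{"xyz":[-4.5,0,0],"rot":[0,0,0]},{"xyz":[-6,0,0],"rot":[0,0,0]},{"xyz":[-7.5,0,0],"rot":[0,0,0]},{"xyz":[-9,0,0],"rot":[0,0,0]}]'
python3 -m inch '[{"xyz":[-1.5,0,0],"rot":[0,0,0]},{"xyz":[-3,0,0],"rot":[0,0,0]},{"xyz":[-4.5,0,0],"rot":[0,0,0]},{"xyz":[-6,0,0],"rot":[0,0,0]},{"xyz":[-7.5,0,0],"rot":[0,0,0]},{"xyz":[-9,0,0],"rot":[0,0,0]}]'
python3 -m inch '[{"xyz":[-1.5,0,0],"rot":[0,0,0]},{"xyz":[-3,0,0],"rot":[0,0,0]},{"xyz":[-4.5,0,0],"rot":[0,0,0]},{"xyz":[-6,0,0],"rot":[0,0,0]},{"xyz":[-7.5,0,0],"rot":[0,0,0]},{"xyz":[-9,0,0],"rot":[0,0,0]}]'
```

```text
t: 11.9
ee_pos: [548.2, 63.1, 188.0]
orientation: [-3.018, -0.105, -0.814]
ft_force: [4.5, 0.1, -0.8]
width: 19.9
grasp_force: 30.0
t: 12.4
ee_pos: [540.9, 62.6, 183.8]
orientation: [-3.018, -0.105, -0.814]
ft_force: [5.3, 0.6, -1.3]
width: 20.1
grasp_force: 30.0
t: 12.9
ee_pos: [533.1, 62.1, 179.2]
orientation: [-3.018, -0.105, -0.814]
ft_force: [6.0, 1.0, -1.2]
width: 19.9
grasp_force: 30.0
```

```bash
python3 -m inch '[{"xyz":[-1.5,0,0],"rot":[0,0,0]},{"xyz":[-3,0,0],"rot":[0,0,0]},{"xyz":[-5,0,0],"rot":[0,0,0]},{"xyz":[-7,0,0],"rot":[0,0,0]},{"xyz":[-9,0,0],"rot":[0,0,0]},{"xyz":[-11,0,0],"rot":[0,0,0]},{"xyz":[-13,0,0],"rot":[0,0,0]},{"xyz":[-14.5,0,0],"rot":[0,0,0]},{"xyz":[-16,0,0],"rot":[0,0,0]}]'
python3 -m inch '[{"xyz":[-1.5,0,0],"rot":[0,0,0]},{"xyz":[-3,0,0],"rot":[0,0,0]},{"xyz":[-5,0,0],"rot":[0,0,0]},{"xyz":[-7,0,0],"rot":[0,0,0]},{"xyz":[-9,0,0],"rot":[0,0,0]},{"xyz":[-11,0,0],"rot":[0,0,0]},{"xyz":[-13,0,0],"rot":[0,0,0]},{"xyz":[-14.5,0,0],"rot":[0,0,0]},{"xyz":[-16,0,0],"rot":[0,0,0]},{"xyz":[-16,0,0],"rot":[0,0,0]}]'
python3 - <<'E'
from h import *
import cv2
for n in('top','side'): cv2.imwrite(f'pics/{n}7.png',ctrl.get_image(n)[:,:,::-1])
# template-free: sash top frame edge shift along slope, from dark joints; print profile along booth centre line in top view
T=ctrl.camera_model('top');print(pole()[0])
for s in range(0,131,10): print(s,proj(T,np.array([695.3,74,281.3])+slope(4).apply([-s,0,0])).round(1))
E
```

```text
t: 13.65
ee_pos: [519.3, 61.1, 171.3]
orientation: [-3.018, -0.105, -0.814]
ft_force: [4.6, 0.1, -2.2]
width: 20.1
grasp_force: 30.0
t: 14.48
ee_pos: [505.1, 60.1, 163.0]
orientation: [-3.018, -0.105, -0.813]
ft_force: [4.2, -1.1, -1.3]
width: 19.7
grasp_force: 30.0
[495.528  59.469 179.41 ]
0 [229.6 123. ]
10 [230. 126.]
20 [230.3 128.9]
30 [230.7 131.8]
40 [231.  134.7]
50 [231.3 137.6]
60 [231.7 140.5]
70 [232.  143.3]
80 [232.4 146.1]
90 [232.7 149. ]
100 [233.  151.7]
110 [233.4 154.5]
120 [233.7 157.3]
130 [234. 160.]
```

```bash
python3 -m inch '[{"xyz":[-1,0,0],"rot":[0,0,0]},{"xyz":[-2.5,0,0],"rot":[0,0,0]},{"xyz":[-4,0,0],"rot":[0,0,0]},{"xyz":[-5.5,0,0],"rot":[0,0,0]},{"xyz":[-7,0,0],"rot":[0,0,0]},{"xyz":[-8,0,0],"rot":[0,0,0]},{"xyz":[-9,0,0],"rot":[0,0,0]},{"xyz":[-10,0,0],"rot":[0,0,0]}]'
python3 -m inch '[{"xyz":[-1,0,0],"rot":[0,0,0]},{"xyz":[-2,0,0],"rot":[0,0,0]},{"xyz":[-3,0,0],"rot":[0,0,0]},{"xyz":[-4,0,0],"rot":[0,0,0]}]'
python3 -m inch '[{"xyz":[-1,0,0],"rot":[0,0,0]},{"xyz":[-2,0,0],"rot":[0,0,0]},{"xyz":[-3,0,0],"rot":[0,0,0]},{"xyz":[-4,0,0],"rot":[0,0,0]}]'
```

```text
t: 15.25
ee_pos: [495.4, 59.3, 157.3]
orientation: [-3.02, -0.105, -0.81]
ft_force: [2.7, 0.5, -0.7]
width: 20.1
grasp_force: 30.0
t: 15.58
ee_pos: [491.9, 59.2, 156.1]
orientation: [-3.021, -0.105, -0.807]
ft_force: [4.3, -0.4, -1.5]
width: 20.0
grasp_force: 30.0
t: 15.92
ee_pos: [488.7, 59.1, 155.5]
orientation: [-3.022, -0.105, -0.804]
ft_force: [5.3, -0.9, -2.1]
width: 19.7
grasp_force: 30.0
```

The height is no longer falling as commanded, so I'll check the joints for a limit.

Run:
```python
from h import *
o=ctrl.get_obs();p,Rp=pole();x=Rp.apply([1,0,0]);print(o['qpos'],o['t'],p,'el',np.degrees(np.arcsin(x[2])))
print(slope(4).inv().apply(p-np.array([695.3,74,281.3])),'hook',slope(4).inv().apply(p+Rp.apply([164.5,0,-8])-np.array([695.3,74,281.3])))
```

```text
[ 0.113  0.211  2.306 -0.252  0.109  1.858] 15.9167 [479.241  58.575 172.024] el 29.774703180638543
[-242.226   -0.316   13.669] hook [-77.759  -0.207   5.022]
```

Joint 5 is at its lower limit of 0.11. I'll tilt the pole about its hook, raising the handle by 0.2 rad, to give the wrist room.

```bash
python3 -m inch '[{"xyz":[0,0,-5.5],"rot":[0,-0.033,0]},{"xyz":[0,0,-11],"rot":[0,-0.067,0]},{"xyz":[0.2,0,-16.5],"rot":[0,-0.1,0]},{"xyz":[0.5,0,-22],"rot":[0,-0.133,0]},{"xyz":[0.8,0,-27],"rot":[0,-0.167,0]},{"xyz":[1.1,0,-32],"rot":[0,-0.2,0]},{"xyz":[1.1,0,-32],"rot":[0,-0.2,0]},{"xyz":[1.1,0,-32],"rot":[0,-0.2,0]}]'
python3 - <<'E'
from h import *
o=ctrl.get_obs();p,Rp=pole();x=Rp.apply([1,0,0]);print(o['qpos'],o['t'],p,'el',np.degrees(np.arcsin(x[2])))
print('hook',slope(4).inv().apply(p+Rp.apply([164.5,0,-8])-np.array([695.3,74,281.3])))
print('10mm downslope in tool',(Rp*TOOL).inv().apply(slope(4).apply([-10,0,0])),o['ft_force'])
E
```

```text
t: 16.58
ee_pos: [473.5, 58.3, 183.7]
orientation: [-3.094, -0.107, -0.5]
ft_force: [3.0, 0.6, -0.7]
width: 20.0
grasp_force: 30.0
[ 0.109  0.149  2.187 -0.039  0.486  1.642] 16.5833 [467.556  57.976 201.731] el 18.355253887576904
hook [-78.005  -0.117   4.206]
10mm downslope in tool [-9.794 -0.013  2.018] [ 3.003  0.631 -0.733]
```

```bash
python3 -m inch '[{"xyz":[-1,0,0.8],"rot":[0,0,0]},{"xyz":[-2,0,1.5],"rot":[0,0,0]},{"xyz":[-3,0,2],"rot":[0,0,0]},{"xyz":[-4,0,2.2],"rot":[0,0,0]}]'
python3 -m inch '[{"xyz":[-1,0,0.2],"rot":[0,0,0]},{"xyz":[-2,0,0.4],"rot":[0,0,0]},{"xyz":[-3,0,0.6],"rot":[0,0,0]},{"xyz":[-4,0,0.8],"rot":[0,0,0]}]'
python3 -m inch '[{"xyz":[-1,0,0.2],"rot":[0,0,0]},{"xyz":[-2,0,0.4],"rot":[0,0,0]},{"xyz":[-3,0,0.6],"rot":[0,0,0]}]'
```

```text
t: 16.92
ee_pos: [471.0, 58.1, 180.5]
orientation: [-3.094, -0.107, -0.501]
ft_force: [4.2, 0.3, 0.2]
width: 19.9
grasp_force: 30.0
t: 17.25
ee_pos: [467.3, 57.8, 178.6]
orientation: [-3.094, -0.107, -0.5]
ft_force: [4.4, -0.1, -0.3]
width: 19.9
grasp_force: 30.0
t: 17.5
ee_pos: [464.6, 57.6, 177.1]
orientation: [-3.094, -0.107, -0.5]
ft_force: [3.7, 0.4, -0.4]
width: 19.7
grasp_force: 30.0
```

Run:
```python
from h import *
import cv2
for n in('top','side'): cv2.imwrite(f'pics/{n}8.png',ctrl.get_image(n)[:,:,::-1])
a=cv2.imread('pics/top8.png');b=cv2.imread('pics/side8.png')
f=lambda a:cv2.resize(a,(400,600),interpolation=cv2.INTER_CUBIC)
cv2.imwrite('pics/c8.png',cv2.convertScaleAbs(np.hstack([f(a[95:215,190:270]),f(b[125:215,260:320])]),alpha=1.6,beta=-80))
p,Rp=pole()
print('hook',slope(4).inv().apply(p+Rp.apply([164.5,0,-8])-np.array([695.3,74,281.3])))
```

```text
hook [-89.398  -0.148   2.872]
```

View pics/c8.png

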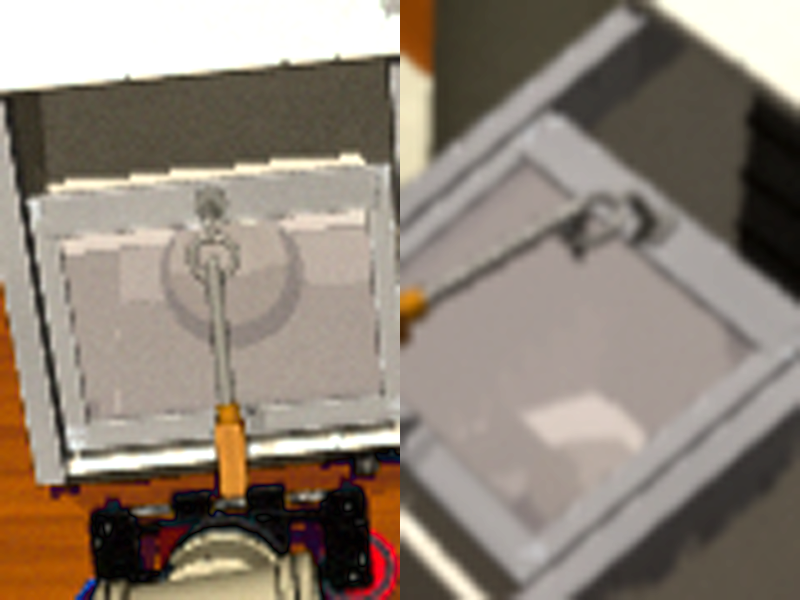

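The sash is nearly at the sill, with the prong still in the ring at top-crop (212,258). From here I'll pull in small steps.

```bash
python3 -m inch '[{"xyz":[-0.7,0,0.1],"rot":[0,0,0]},{"xyz":[-1.4,0,0.3],"rot":[0,0,0]},{"xyz":[-2,0,0.4],"rot":[0,0,0]}]' | grep -E 'ee_pos|ft_'
python3 -m inch '[{"xyz":[-0.7,0,0.1],"rot":[0,0,0]},{"xyz":[-1.4,0,0.3],"rot":[0,0,0]},{"xyz":[-2,0,0.4],"rot":[0,0,0]}]' | grep -E 'ee_pos|ft_'
```

```text
ee_pos: [462.9, 57.5, 176.1]
ft_force: [4.1, -0.9, -0.4]
ee_pos: [461.1, 57.4, 175.1]
ft_force: [4.6, -0.9, -0.5]
```

```bash
python3 -m inch '[{"xyz":[-0.7,0,0.1],"rot":[0,0,0]},{"xyz":[-1.4,0,0.3],"rot":[0,0,0]},{"xyz":[-2,0,0.4],"rot":[0,0,0]}]' | grep -E 'ee_pos|ft_'
```

```text
ee_pos: [459.3, 57.3, 174.1]
ft_force: [3.8, 0.2, -0.8]
```

```bash
python3 -m inch '[{"xyz":[-0.7,0,0.1],"rot":[0,0,0]},{"xyz":[-1.4,0,0.3],"rot":[0,0,0]},{"xyz":[-2,0,0.4],"rot":[0,0,0]}]' | grep -E 'ee_pos|ft_'
```

```text
ee_pos: [457.6, 57.2, 173.1]
ft_force: [4.4, -0.2, -0.3]
```

```bash
python3 -m inch '[{"xyz":[-0.5,0,0.1],"rot":[0,0,0]},{"xyz":[-1,0,0.2],"rot":[0,0,0]},{"xyz":[-1.5,0,0.3],"rot":[0,0,0]}]' | grep -E 'ee_pos|ft_'
```

```text
ee_pos: [456.3, 57.0, 172.3]
ft_force: [4.0, 0.9, -1.1]
```

```bash
python3 -m inch '[{"xyz":[-0.5,0,0.1],"rot":[0,0,0]},{"xyz":[-1,0,0.2],"rot":[0,0,0]},{"xyz":[-1.5,0,0.3],"rot":[0,0,0]}]' | grep -E 'ee_pos|ft_'
```

```text
ee_pos: [455.3, 57.0, 171.7]
ft_force: [6.0, 0.2, 0.6]
```

```bash
python3 -m inch '[{"xyz":[-0.5,0,0.1],"rot":[0,0,0]},{"xyz":[-1,0,0.2],"rot":[0,0,0]},{"xyz":[-1.5,0,0.3],"rot":[0,0,0]}]' | grep -E 'ee_pos|ft_'
```

```text
ee_pos: [454.9, 57.0, 171.4]
ft_force: [7.8, 1.0, -0.7]
```

```bash
python3 -m inch '[{"xyz":[-0.5,0,0.1],"rot":[0,0,0]},{"xyz":[-1,0,0.2],"rot":[0,0,0]},{"xyz":[-1.5,0,0.3],"rot":[0,0,0]}]' | grep -E 'ee_pos|ft_'
```

```text
ee_pos: [454.5, 57.0, 171.2]
ft_force: [11.5, -0.1, -0.5]
```

```bash
python3 -m inch '[{"xyz":[-0.5,0,0.1],"rot":[0,0,0]},{"xyz":[-1,0,0.2],"rot":[0,0,0]},{"xyz":[-1,0,0.2],"rot":[0,0,0]}]' | grep -E 'ee_pos|ft_|orient'
```

```text
ee_pos: [454.3, 57.0, 171.0]
orientation: [-3.092, -0.107, -0.509]
ft_force: [12.0, 0.2, -1.4]
```

```bash
python3 -m inch '[{"xyz":[-0.5,0,0.1],"rot":[0,0,0]},{"xyz":[-1,0,0.2],"rot":[0,0,0]},{"xyz":[-1,0,0.2],"rot":[0,0,0]}]' | grep -E 'ee_pos|ft_|orient'
```

```text
ee_pos: [454.1, 57.0, 170.8]
orientation: [-3.091, -0.107, -0.511]
ft_force: [12.8, 0.6, -0.1]
```

```bash
python3 -m inch '[{"xyz":[-0.5,0,0.1],"rot":[0,0,0]},{"xyz":[-1,0,0.2],"rot":[0,0,0]},{"xyz":[-1,0,0.2],"rot":[0,0,0]}]' | grep -E 'ee_pos|ft_|orient'
```

```text
ee_pos: [453.8, 57.0, 170.7]
orientation: [-3.091, -0.106, -0.513]
ft_force: [14.6, -0.1, -0.4]
```

```bash
python3 -m inch '[{"xyz":[-0.5,0,0.1],"rot":[0,0,0]},{"xyz":[-1,0,0.2],"rot":[0,0,0]},{"xyz":[-1,0,0.2],"rot":[0,0,0]}]' | grep -E 'ee_pos|ft_|orient'
```

```text
ee_pos: [453.5, 57.0, 170.5]
orientation: [-3.091, -0.106, -0.515]
ft_force: [15.1, 0.7, -0.2]
```

```bash
python3 -m inch '[{"xyz":[-0.5,0,0.1],"rot":[0,0,0]},{"xyz":[-1,0,0.2],"rot":[0,0,0]},{"xyz":[-1,0,0.2],"rot":[0,0,0]}]' | grep -E 'ee_pos|ft_|orient'
```

```text
ee_pos: [453.1, 57.0, 170.2]
orientation: [-3.09, -0.106, -0.517]
ft_force: [16.5, 0.3, 0.1]
```

```bash
python3 -m inch '[{"xyz":[-0.5,0,0.1],"rot":[0,0,0]},{"xyz":[-0.8,0,0.1],"rot":[0,0,0]},{"xyz":[-0.8,0,0.1],"rot":[0,0,0]}]' | grep -E 'ee_pos|ft_|orient'
```

```text
ee_pos: [453.0, 57.1, 170.2]
orientation: [-3.09, -0.106, -0.518]
ft_force: [17.4, 0.5, 0.4]
```

```bash
python3 -m inch '[{"xyz":[0,0,1],"rot":[0,0,0]},{"xyz":[-0.2,0,2],"rot":[0,0,0]},{"xyz":[-0.2,0,2],"rot":[0,0,0]}]' | grep -E 'ee_pos|ft_|orient'
```

```text
ee_pos: [453.3, 57.1, 168.3]
orientation: [-3.09, -0.106, -0.519]
ft_force: [15.1, 0.6, 3.0]
```

```bash
python3 -m inch '[{"xyz":[-0.3,0,1],"rot":[0,0,0]},{"xyz":[-0.6,0,2],"rot":[0,0,0]},{"xyz":[-0.6,0,2],"rot":[0,0,0]}]' | grep -E 'ee_pos|ft_|orient'
```

```text
ee_pos: [453.5, 57.1, 166.3]
orientation: [-3.09, -0.106, -0.519]
ft_force: [14.3, -0.4, 3.8]
```

```bash
python3 -m inch '[{"xyz":[-0.7,0,0.3],"rot":[0,0,0]},{"xyz":[-1.2,0,0.6],"rot":[0,0,0]},{"xyz":[-1.2,0,0.6],"rot":[0,0,0]}]' | grep -E 'ee_pos|ft_|orient'
```

```text
ee_pos: [453.3, 57.1, 165.8]
orientation: [-3.089, -0.106, -0.522]
ft_force: [14.8, -0.1, 5.7]
```

```bash
python3 -m inch '[{"xyz":[-0.5,0,0.3],"rot":[0,0,0]},{"xyz":[-1,0,0.6],"rot":[0,0,0]},{"xyz":[-1,0,0.6],"rot":[0,0,0]}]' | grep -E 'ee_pos|ft_|orient'
```

```text
ee_pos: [452.7, 57.0, 165.0]
orientation: [-3.089, -0.106, -0.522]
ft_force: [14.8, 1.3, 4.1]
```

```bash
python3 -m inch '[{"xyz":[-0.5,0,0.2],"rot":[0,0,0]},{"xyz":[-1,0,0.3],"rot":[0,0,0]},{"xyz":[-1,0,0.3],"rot":[0,0,0]}]' | grep -E 'ee_pos|ft_|orient'
```

```text
ee_pos: [451.9, 57.0, 164.4]
orientation: [-3.089, -0.106, -0.522]
ft_force: [15.2, -0.6, 5.5]
```

```bash
python3 -m inch '[{"xyz":[-0.5,0,0.2],"rot":[0,0,0]},{"xyz":[-1,0,0.3],"rot":[0,0,0]},{"xyz":[-1,0,0.3],"rot":[0,0,0]}]' | grep -E 'ee_pos|ft_|orient'
```

```text
ee_pos: [450.1, 56.8, 163.4]
orientation: [-3.09, -0.106, -0.519]
ft_force: [12.0, -0.9, 3.8]
```

```bash
python3 -m inch '[{"xyz":[-0.4,0,0.1],"rot":[0,0,0]},{"xyz":[-0.8,0,0.2],"rot":[0,0,0]},{"xyz":[-0.8,0,0.2],"rot":[0,0,0]}]' | grep -E 'ee_pos|ft_|orient'
```

```text
ee_pos: [448.0, 56.6, 162.1]
orientation: [-3.091, -0.107, -0.515]
ft_force: [10.5, 0.3, 3.5]
```

```bash
python3 -m inch '[{"xyz":[-0.4,0,0.1],"rot":[0,0,0]},{"xyz":[-0.8,0,0.2],"rot":[0,0,0]},{"xyz":[-0.8,0,0.2],"rot":[0,0,0]}]' | grep -E 'ee_pos|ft_|orient'
```

```text
ee_pos: [448.0, 56.7, 162.0]
orientation: [-3.09, -0.107, -0.517]
ft_force: [12.4, -0.3, 3.7]
```

```bash
python3 -m inch '[{"xyz":[-0.4,0,0.1],"rot":[0,0,0]},{"xyz":[-0.8,0,0.2],"rot":[0,0,0]},{"xyz":[-0.8,0,0.2],"rot":[0,0,0]}]' | grep -E 'ee_pos|ft_|orient'
python3 - <<'E'
from h import *
import cv2
for n in('top','side'): cv2.imwrite(f'pics/{n}9.png',ctrl.get_image(n)[:,:,::-1])
p,Rp=pole();print('hook',slope(4).inv().apply(p+Rp.apply([164.5,0,-8])-np.array([695.3,74,281.3])),ctrl.get_obs()['qpos'])
# shift of sash between side8 and side9: match patch around ring stem/top frame bar
for n,(x0,y0,w,h) in(('top',(195,128,30,16)),('top',(240,125,24,16)),('side',(290,150,40,40))):
    a=cv2.imread(f'pics/{n}8.png');b=cv2.imread(f'pics/{n}9.png');t=a[y0:y0+h,x0:x0+w]
    r=cv2.matchTemplate(b[y0-12:y0+h+12,x0-12:x0+w+12],t,cv2.TM_CCOEFF_NORMED);_,v,_,l=cv2.minMaxLoc(r);print(n,v,l[0]-12,l[1]-12)
E
```

```text
ee_pos: [448.0, 56.7, 161.9]
orientation: [-3.09, -0.106, -0.519]
ft_force: [14.5, -0.3, 5.0]
hook [-110.757    0.028    0.192] [ 0.112  0.155  2.261 -0.049  0.394  1.656]
top 0.7072965502738953 0 0
top 0.5281962156295776 0 0
side 0.9670760035514832 -4 4
```

The force rises with no motion, so the sash is on its stop, about 100 mm of travel from its start. I'll ease off and centre the prong in the ring.

```bash
python3 -m inch '[{"xyz":[1,0,-0.2],"rot":[0,0,0]},{"xyz":[2,0,-0.4],"rot":[0,0,0]},{"xyz":[3,0,-0.6],"rot":[0,0,0]},{"xyz":[4,0,-0.8],"rot":[0,0,0]},{"xyz":[5,0,-1],"rot":[0,0,0]},{"xyz":[6,0,-1.2],"rot":[0,0,0]},{"xyz":[6,0,-1.2],"rot":[0,0,0]}]' | grep -E 'ee_pos|ft_|orient'
python3 - <<'E'
from h import *
p,Rp=pole();print('hook',slope(4).inv().apply(p+Rp.apply([164.5,0,-8])-np.array([695.3,74,281.3])))
E
```

```text
ee_pos: [447.6, 56.4, 161.9]
orientation: [-3.094, -0.107, -0.5]
ft_force: [5.4, 0.0, -0.2]
hook [-111.411   -0.166   -1.658]
```

```bash
python3 -m inch '[{"xyz":[1,0,-0.2],"rot":[0,0,0]},{"xyz":[2,0,-0.4],"rot":[0,0,0]},{"xyz":[3,0,-0.6],"rot":[0,0,0]},{"xyz":[4,0,-0.8],"rot":[0,0,0]},{"xyz":[4,0,-0.8],"rot":[0,0,0]},{"xyz":[4,0,-0.8],"rot":[0,0,0]}]' | grep -E 'ee_pos|ft_|orient'
```

```text
ee_pos: [450.4, 56.6, 163.5]
orientation: [-3.094, -0.107, -0.498]
ft_force: [-0.1, 0.2, -2.7]
```

```bash
python3 -m inch '[{"xyz":[1,0,-0.2],"rot":[0,0,0]},{"xyz":[2,0,-0.4],"rot":[0,0,0]},{"xyz":[3,0,-0.6],"rot":[0,0,0]},{"xyz":[4,0,-0.8],"rot":[0,0,0]},{"xyz":[4,0,-0.8],"rot":[0,0,0]},{"xyz":[4,0,-0.8],"rot":[0,0,0]}]' | grep -E 'ee_pos|ft_|orient'
python3 - <<'E'
from h import *
p,Rp=pole();print('hook',slope(4).inv().apply(p+Rp.apply([164.5,0,-8])-np.array([695.3,74,281.3])))
E
```

```text
ee_pos: [454.7, 56.9, 165.9]
orientation: [-3.094, -0.107, -0.5]
ft_force: [-0.4, 0.2, -2.0]
hook [-103.25    -0.169   -1.696]
```

```bash
python3 -m inch '[{"xyz":[0.6,0,-2],"rot":[0,0,0]},{"xyz":[1.2,0,-4],"rot":[0,0,0]},{"xyz":[1.8,0,-6],"rot":[0,0,0]},{"xyz":[2.5,0,-8],"rot":[0,0,0]},{"xyz":[2.5,0,-8],"rot":[0,0,0]}]' | grep -E 'ee_pos|ft_|orient'
python3 -m inch '[{"xyz":[0.6,0,-2],"rot":[0,0,0]},{"xyz":[1.2,0,-4],"rot":[0,0,0]},{"xyz":[1.8,0,-6],"rot":[0,0,0]},{"xyz":[2.5,0,-8],"rot":[0,0,0]},{"xyz":[2.5,0,-8],"rot":[0,0,0]}]' | grep -E 'ee_pos|ft_|orient'
```

```text
ee_pos: [454.7, 57.0, 174.8]
orientation: [-3.094, -0.107, -0.502]
ft_force: [0.6, 0.1, -2.3]
ee_pos: [454.6, 57.0, 183.1]
orientation: [-3.094, -0.107, -0.501]
ft_force: [0.2, 0.0, -2.4]
```

```bash
python3 -m inch '[{"xyz":[0.6,0,-2],"rot":[0,0,0]},{"xyz":[1.2,0,-4],"rot":[0,0,0]},{"xyz":[1.8,0,-6],"rot":[0,0,0]},{"xyz":[2.5,0,-8],"rot":[0,0,0]},{"xyz":[2.5,0,-8],"rot":[0,0,0]}]' | grep -E 'ee_pos|ft_|orient'
python3 -m inch '[{"xyz":[0.6,0,-2],"rot":[0,0,0]},{"xyz":[1.2,0,-4],"rot":[0,0,0]},{"xyz":[1.8,0,-8],"rot":[0,0,0]},{"xyz":[2.5,0,-12],"rot":[0,0,0]},{"xyz":[2.5,0,-18],"rot":[0,0,0]},{"xyz":[2.5,0,-18],"rot":[0,0,0]}]' | grep -E 'ee_pos|ft_|orient'
```

```text
ee_pos: [454.4, 57.1, 191.5]
orientation: [-3.094, -0.107, -0.501]
ft_force: [-0.1, 0.7, -2.8]
ee_pos: [451.2, 57.0, 210.1]
orientation: [-3.093, -0.107, -0.503]
ft_force: [0.3, -0.8, -1.5]
```

```bash
python3 -m inch '[{"xyz":[-10,0,-30],"rot":[0,0,0]},{"xyz":[-20,0,-60],"rot":[0,0,0]},{"xyz":[-20,0,-90],"rot":[0,0,0]},{"xyz":[-20,0,-100],"rot":[0,0,0]},{"xyz":[-20,0,-100],"rot":[0,0,0]}]' | grep -E 'ee_pos|ft_|orient'
python3 - <<'E'
from h import *
import cv2
b=ctrl.get_image('wrist')[:,:,::-1];cv2.imwrite('pics/w10.png',b)
cv2.imwrite('pics/top10.png',ctrl.get_image('top')[:,:,::-1])
for im in (cv2.imread('pics/w2.png'),b):
    hsv=cv2.cvtColor(im[90:140,230:285],cv2.COLOR_BGR2HSV).astype(int)
    m=((hsv[...,0]>12)&(hsv[...,0]<28)&(hsv[...,1]>150)).astype(np.uint8);ys,xs=np.nonzero(m);print(m.sum(),np.median(ys)+90,np.percentile(ys,[5,95])+90,xs.mean()+230)
    # lateral columns of the shaft: darkest/brightest edge profile
    g=cv2.cvtColor(im,cv2.COLOR_BGR2GRAY)
    print([tuple(np.round(x,1) for x in (r,np.argmax(np.abs(np.diff(g[r,235:280].astype(int))))+235)) for r in (20,60)])
z=np.load('grasp.npz');Rg=R.from_rotvec(z['r']);o=ctrl.get_obs();Rn=R.from_rotvec(o['orientation'])
t=z['p']+Rg.apply([0,0,-150]);print('mid',Rn.inv().apply(t-o['ee_pos']),(Rn.inv()*Rg).as_rotvec())
E
```

```text
ee_pos: [401.3, 54.1, 300.5]
orientation: [-3.092, -0.107, -0.509]
ft_force: [0.2, -0.1, -2.9]
1928 117.0 [ 93. 134.] 257.5689834024896
[(np.int64(20), np.int64(264)), (np.int64(60), np.int64(264))]
820 119.0 [107. 132.] 255.21951219512195
[(np.int64(20), np.int64(243)), (np.int64(60), np.int64(243))]
mid [-80.391 395.007  66.454] [-0.088  0.202  0.216]
```

Run:
```python
import cv2,numpy as np
for f in('w2','w10'):
    im=cv2.imread(f'pics/{f}.png');h=cv2.cvtColor(im,cv2.COLOR_BGR2HSV).astype(int)
    print(f,'sat col256',[(r,int(h[r,252:260,1].mean()),int(h[r,252:260,2].mean())) for r in range(98,146,3)])
    for r in(20,70): print(r,h[r,240:276:2,1].tolist())
```

```text
w2 sat col256 [(98, 15, 150), (101, 16, 150), (104, 16, 150), (107, 121, 172), (110, 169, 180), (113, 169, 180), (116, 169, 180), (119, 169, 180), (122, 169, 180), (125, 169, 180), (128, 169, 179), (131, 169, 180), (134, 163, 174), (137, 131, 176), (140, 130, 191), (143, 131, 181)]
20 [161, 156, 58, 18, 14, 18, 16, 13, 13, 14, 15, 16, 16, 42, 152, 161, 161, 163]
70 [164, 162, 103, 18, 16, 16, 17, 15, 15, 16, 17, 16, 16, 87, 161, 163, 161, 162]
w10 sat col256 [(98, 15, 173), (101, 14, 173), (104, 53, 182), (107, 168, 207), (110, 168, 206), (113, 168, 205), (116, 168, 205), (119, 168, 205), (122, 168, 205), (125, 169, 204), (128, 168, 204), (131, 168, 203), (134, 136, 160), (137, 130, 203), (140, 130, 204), (143, 130, 204)]
20 [17, 17, 15, 18, 18, 18, 17, 15, 14, 15, 16, 17, 16, 16, 18, 16, 16, 16]
70 [16, 18, 19, 14, 16, 18, 17, 15, 15, 15, 16, 17, 14, 15, 19, 16, 15, 13]
```

The grip has not slipped: the collar edge in the wrist image moved by less than 2 px. Now I'll move back over the cradle.

```bash
python3 -m inch '[{"xyz":[-8,35,0],"rot":[-0.01,0.02,0.02]},{"xyz":[-16,70,0],"rot":[-0.02,0.04,0.04]},{"xyz":[-24,105,5],"rot":[-0.03,0.06,0.06]},{"xyz":[-32,140,10],"rot":[-0.04,0.09,0.09]},{"xyz":[-40,175,16],"rot":[-0.05,0.11,0.11]},{"xyz":[-48,210,24],"rot":[-0.05,0.13,0.13]},{"xyz":[-56,245,32],"rot":[-0.06,0.15,0.16]},{"xyz":[-64,280,40],"rot":[-0.07,0.17,0.18]},{"xyz":[-70,315,48],"rot":[-0.08,0.19,0.2]},{"xyz":[-76,350,56],"rot":[-0.088,0.202,0.216]},{"xyz":[-80,380,62],"rot":[-0.088,0.202,0.216]},{"xyz":[-80,395,66],"rot":[-0.088,0.202,0.216]}]' | grep -E 'ee_pos|ft_|orient'
python3 -m inch '[{"xyz":[0,0,0],"rot":[0,0,0]},{"xyz":[0,0,0],"rot":[0,0,0]},{"xyz":[0,0,0],"rot":[0,0,0]}]' | grep -E '^t|ee_pos|ft_|orient'
cat > back.py <<'E'
from h import *
import sys
z=np.load('grasp.npz');Rg=R.from_rotvec(z['r']);o=ctrl.get_obs();Rn=R.from_rotvec(o['orientation'])
print(o['t'],'q',o['qpos']);print('to above',Rn.inv().apply(z['p']+Rg.apply([0,0,-float(sys.argv[1])])-o['ee_pos']),(Rn.inv()*Rg).as_rotvec())
E
python3 back.py 100
```

```text
ee_pos: [371.0, -347.6, 208.9]
orientation: [2.988, -0.254, 0.796]
ft_force: [-0.8, 0.3, -2.7]
t: 28.55
ee_pos: [371.7, -343.0, 210.4]
orientation: [2.99, -0.248, 0.798]
ft_force: [0.2, 0.0, -1.9]
28.55 q [-0.999  0.157  2.172  0.746  0.58   0.15 ]
to above [ 1.157  1.361 49.655] [-0.001  0.003 -0.   ]
```

```bash
python3 -m inch '[{"xyz":[1,1.3,15],"rot":[-0.001,0.003,0]},{"xyz":[1,1.3,35],"rot":[-0.001,0.003,0]},{"xyz":[1,1.3,60],"rot":[-0.001,0.003,0]},{"xyz":[1,1.3,85],"rot":[-0.001,0.003,0]},{"xyz":[1,1.3,100],"rot":[-0.001,0.003,0]},{"xyz":[1,1.3,107],"rot":[-0.001,0.003,0]},{"xyz":[1,1.3,110],"rot":[-0.001,0.003,0]},{"xyz":[1,1.3,110],"rot":[-0.001,0.003,0]},{"xyz":[1,1.3,110],"rot":[-0.001,0.003,0]},{"xyz":[1,1.3,110],"rot":[-0.001,0.003,0]}]' | grep -E '^t|ee_pos|ft_|orient'
python3 back.py 0
```

```text
t: 29.38
ee_pos: [427.3, -354.3, 117.8]
orientation: [2.983, -0.247, 0.805]
ft_force: [0.0, -0.1, -1.7]
29.3833 q [-0.905  0.402  2.145  1.092  0.394 -0.156]
to above [-1.867 -1.252 41.122] [ 0.002 -0.003  0.001]
```

```bash
python3 -m inch '[{"xyz":[-1,-1,4],"rot":[0.002,-0.003,0]},{"xyz":[-1.5,-1.2,10],"rot":[0.002,-0.003,0]},{"xyz":[-1.5,-1.2,16],"rot":[0.002,-0.003,0]},{"xyz":[-1.5,-1.2,22],"rot":[0.002,-0.003,0]},{"xyz":[-1.5,-1.2,28],"rot":[0.002,-0.003,0]},{"xyz":[-1.5,-1.2,32],"rot":[0.002,-0.003,0]},{"xyz":[-1.5,-1.2,34],"rot":[0.002,-0.003,0]},{"xyz":[-1.5,-1.2,34],"rot":[0.002,-0.003,0]},{"xyz":[-1.5,-1.2,34],"rot":[0.002,-0.003,0]}]' | grep -E '^t|ee_pos|ft_|orient'
python3 back.py 0
```

```text
t: 30.13
ee_pos: [443.0, -355.8, 86.7]
orientation: [2.988, -0.247, 0.801]
ft_force: [0.5, 0.2, -1.7]
30.1333 q [-0.879  0.481  2.127  1.227  0.358 -0.279]
to above [ 0.177 -0.158  6.328] [-0.     0.001  0.   ]
```

```bash
python3 -m inch '[{"xyz":[0.2,-0.2,1.5],"rot":[0,0,0]},{"xyz":[0.2,-0.2,3],"rot":[0,0,0]},{"xyz":[0.2,-0.2,4.5],"rot":[0,0,0]},{"xyz":[0.2,-0.2,6],"rot":[0,0,0]},{"xyz":[0.2,-0.2,6],"rot":[0,0,0]},{"xyz":[0.2,-0.2,6],"rot":[0,0,0]}]' | grep -E '^t|ee_pos|ft_|orient'
python3 back.py 0
```

```text
t: 30.63
ee_pos: [446.3, -356.2, 81.7]
orientation: [2.987, -0.247, 0.801]
ft_force: [0.4, 0.3, -1.0]
30.6333 q [-0.874  0.494  2.123  1.253  0.353 -0.301]
to above [-0.192 -0.06   0.411] [-0.     0.001  0.   ]
```

```bash
python3 -m inch '[{"xyz":[0,0,0.5],"rot":[0,0,0]},{"xyz":[0,0,0.5],"rot":[0,0,0]},{"xyz":[0,0,0.5],"rot":[0,0,0]},{"xyz":[0,0,0.5],"rot":[0,0,0]},{"xyz":[0,0,0.5],"rot":[0,0,0]},{"xyz":[0,0,0.5],"rot":[0,0,0]},{"xyz":[0,0,0.5],"rot":[0,0,0]},{"xyz":[0,0,0.5],"rot":[0,0,0]},{"xyz":[0,0,0.5],"rot":[0,0,0]},{"xyz":[0,0,0.5],"rot":[0,0,0]},{"xyz":[0,0,0.5],"rot":[0,0,0]},{"xyz":[0,0,0.5],"rot":[0,0,0]}]' 0 | grep -E '^t|ee_pos|ft_|width'
python3 -m inch '[{"xyz":[0,0,-10],"rot":[0,0,0]},{"xyz":[0,0,-30],"rot":[0,0,0]},{"xyz":[0,0,-60],"rot":[0,0,0]},{"xyz":[0,0,-90],"rot":[0,0,0]},{"xyz":[0,0,-111],"rot":[0,0,0]},{"xyz":[0,0,-111],"rot":[0,0,0]},{"xyz":[0,0,-111],"rot":[0,0,0]},{"xyz":[0,0,-111],"rot":[0,0,0]}]' | grep -E '^t|ee_pos|ft_|width'
python3 - <<'E'
from h import *
import cv2
o=ctrl.get_obs();print(o['ee_pos'],o['orientation'])
b=ctrl.get_image('wrist')[:,:,::-1];cv2.imwrite('pics/w11.png',b);cv2.imwrite('pics/top11.png',ctrl.get_image('top')[:,:,::-1]);s=ctrl.get_image('side')[:,:,::-1];cv2.imwrite('pics/side11.png',s)
# difference vs the pre-grasp pictures around pole
for n,(x,y,w,h) in(('w1',(225,0,60,270)),):
    a=cv2.imread('pics/w1.png');t=a[110:270,240:275];r=cv2.matchTemplate(b[95:290,220:295],t,cv2.TM_CCOEFF_NORMED);_,v,_,l=cv2.minMaxLoc(r);print('wrist handle',v,l[0]-20,l[1]-15)
a=cv2.imread('pics/side0.png');t=a[250:312,275:362];r=cv2.matchTemplate(s[240:322,265:372],t,cv2.TM_CCOEFF_NORMED);_,v,_,l=cv2.minMaxLoc(r);print('side pole',v,l[0]-10,l[1]-10)
# sash: home picture at stop (side9) vs now
a=cv2.imread('pics/side9.png');t=a[150:200,285:330];r=cv2.matchTemplate(s[140:210,275:340],t,cv2.TM_CCOEFF_NORMED);_,v,_,l=cv2.minMaxLoc(r);print('side sash',v,l[0]-10,l[1]-10)
for n,c in(('dish',(408,325)),('cup',(337,341)),('jar_a',(471,330)),('jar_b',(520,190)),('vial',(560,213))):
    a=cv2.imread('pics/top0.png');bb=cv2.imread('pics/top11.png');x,y=int(c[0]*.64),int(c[1]*.64);t=a[y-10:y+11,x-10:x+11];r=cv2.matchTemplate(bb[y-18:y+19,x-18:x+19],t,cv2.TM_CCOEFF_NORMED);_,v,_,l=cv2.minMaxLoc(r);print(n,round(v,2),l[0]-8,l[1]-8)
E
```

```text
t: 31.63
ee_pos: [446.5, -356.2, 81.3]
ft_force: [0.5, -0.7, -0.3]
width: 87.6
t: 32.3
ee_pos: [391.8, -347.5, 177.0]
ft_force: [0.8, -0.8, 0.1]
width: 88.0
[ 391.805 -347.506  176.989] [ 2.988 -0.247  0.801]
wrist handle 0.9686365723609924 -2 -5
side pole 0.7382350564002991 0 0
side sash 0.9998156428337097 0 0
dish 0.99 0 0
cup 1.0 0 0
jar_a 0.99 0 0
jar_b 0.99 0 0
vial 0.99 0 0
```

The side view shows the pole back at its starting pixels. The sash is where it stood at the stop, and the dish, cup, jar_a, jar_b and vial have not moved. I'm handing in.

```bash
python3 -c "
from workcell import ctrl
print(ctrl.close_job())"
```

```text
the job is handed in; nothing more can be done
None
```

I pulled the sash past its catch onto its stop with the pole, laid the pole back in its cradle, and handed the job in at about 32 s; no verdict was returned, the highest pull I read was about 18 N, and jar_c was the one object I didn't recheck.

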